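# Index the casting carriage under the air drill

## Robot

A 7-joint arm with a two-finger parallel gripper is mounted at the origin on the work surface. World frame = base frame: x ahead of the robot, y to its left, z up, the work surface at z = 0. Lengths are in m, angles in rad, forces in N, time in s.
With the tool pointing down it reaches from about 0.4 to 0.85 m from the base axis. Payload 10.4 kg.
Tool frame: the origin (TCP) lies at the very end of the fingers, on their centre line; the grasp point (between the pads) lies 19 mm behind it; z points along the fingers, y is the line along which they close (so a half turn about z gives the same grasp; the last joint's range is limited). The gripper opens to 87 mm and grips with 3 to 60 N. Pads are 19 mm wide; open, the fingers measure 117 mm over their backs; the gripper's body (75 mm by 190 mm) begins 51 mm behind the grasp point.
Start: joints at [1.242, 0.332, -0.065, 1.46, 0.022, 1.35, -0.088], TCP at [0.188, -0.596, 0.223] pointing down, gripper open.
Joint ranges: [-2.6, 2.6], [-0.5, 2.12], [-1.47, 1.34], [0.16, 2.42], [-1.27, 4.41], [0.06, 2.06], [-2.6, 2.6]. Speed limits (rad/s): [2.22, 2.22, 2.79, 2.79, 3.14, 3.14, 3.14].

## Interface

Orientations are given as a unit quaternion [x, y, z, w].
In Python, from bench import status, camera, order gives the robot as it stands.
- The arm moves only by the tool jog_arm, never from a script. Its argument "plan" is a list of rows, each a list of 7 numbers: the turn, a rotation vector about the tool's x, y, z in rad, then the shift along the tool's x, y, z in mm, then the opening, from -1 (shut) to 1 (fully open). A call has 1 to 12 rows; each row is the pose to reach, as a shift and turn from the pose commanded when the call began, along the tool's axes at that moment; what a row does not reach only later rows make up. A row lasts 1/10 s, in which the tool goes at most 50 mm and 8.59 degrees, less where a joint would pass 70% of its speed; a pose out of reach is approached as far as the arm can. A call with a gripper value outside its range is refused whole. The fingers move at their own pace and stop on an object; "squeeze" is the grip in N (left out, the last holds). Time passes only in rows, so rows that repeat a pose let the fingers close. It gives the time, the measured TCP pose, the force, the opening and the grip force at its end, in the units of the state.
- status.read_state(): the state, without advancing time (a new reading comes with each control period).
- camera(name): name is "side" or "top"; returns a dict with "image" (400x640x3 uint8, red, green, blue), "z_map" (400x640 float32, m along the optical axis (not along the pixel's ray), 0 where there is no reading), "fx", "fy", "cx", "cy" (pixels), "k1" (the pictures are not rectified: a ray, as slopes to the right and down, at radius r is drawn at 1 + k1 r^2 times it, then the intrinsics apply), "world_from_camera" (4x4, takes a point from camera to world coordinates). Camera axes: x right, y down, z forward; pixel columns grow to the right and rows downward; lengths in m; the calibration is good to about 2 mm. A picture is of the moment at which its call begins.
- order.close_job(): hands the job in; it is judged then, once.
The state is a dict: "time": time; "joint_positions": joint angles; "joint_vel": joint speeds; "joint_torque": joint torques, N m; "ee_pos": TCP position; "eef_rot": TCP orientation; "ft_force": force on the tool from outside, world axes, zero at the start; "torque": the same for the moment, N m; "width": finger opening in m; "grip_force": force on a finger pad.
Only numpy, scipy, OpenCV 4.12 (cv2) and the standard library are available. Lean on these libraries where they do the work, as an engineer would, in place of code of your own. Each camera call takes 0.05 s, during which the arm holds its last target. There are 200 camera calls.

## Task

Bring the casting under the drill bit, ready for drilling: release the carriage with its press-and-turn lock knob, slide it along to the slot at the drill's station, then press and turn the knob back to locked so that it springs fully up again. Keep clear of the drill and the dial gauge, and leave the other things on the bench where they lie.

Things in the scene. Friction and masses are not known exactly. Their poses are not given: they have to be found in the camera images.
- slide: fixed indexing slide on the bench: grey base 500 mm along y, 16 mm thick, reaching 120 mm to -x and 100 mm to +x of the origin, two steel shafts, and along its edge nearest the robot a steel index bar with three slots 120 mm apart. Origin on the bench at the middle station; x points across the slide away from the robot, y along the shafts, z up. Fixed; placed differently each time
- carriage (a joint): travel of the carriage along the slide's +y, m: 0 at the middle slot (where it starts), +0.12 and -0.12 at the end slots, stops at +-0.135. About 1 N friction, 2 kg with its load; a spring ball holds it at each slot (about 15 N to leave) and draws it in from 2 mm away. With the knob locked, a bolt in the slot blocks it; the bolt can enter only at a slot
- carriage_top (a point): middle of the top of the carriage's aluminium plate, 72 mm above the bench; the plate reaches 102 mm either way along the slide's x and 70 mm along its y, 18 mm thick. It carries the sloped knob housing at its end nearest the robot (76 mm wide, 136 mm high at its back) and the clamped casting behind that. Axes as the slide's
- lock_knob (a joint): angle of the lock knob, rad: 0 locked (wing straight up and down the slope); 1.05 (60 degrees, a stop) released; it grows anticlockwise as seen from outside looking at the knob. It turns only while pressed 7 mm or more down. Let go within about 5 degrees of either end it springs up into a notch that holds it; in between it stays down. The bolt is out from about 0.9 on
- knob_press (a joint): how far the knob is pressed down along its axis, m: 0 fully up, 0.009 bottomed; spring force 7 N at the top to 13 N at the bottom
- knob_grip (a point): point on the axis of the black lock knob, in the middle of its wing, 9 mm below the wing's top, 21 mm above its round skirt (diameter 64 mm), 40 mm out from the sloped housing face. Wing 64 mm long, 16 mm wide. z points out along the knob's axis, leaning 35 degrees from vertical towards the slide's -x (the robot's side); x along the wing, y across it. It turns, sinks and travels with the knob
- casting_boss (a point): centre of the top of the casting's round boss, diameter 46 mm, 124 mm above the bench. The dark casting (flange 92 x 92 mm) is clamped to the carriage behind the knob; the boss lies 35 mm towards the slide's +x of the slide's origin line
- drill_tip (a point): point of the drill bit, 140 mm above the bench, over the boss's place when the carriage is at that end slot. Silver air drill held upright (410 mm high, 62 mm across at its clamp) on the arm of a grey column stand that stands behind the slide at one of its ends; which end differs each time. Fixed
- gauge_tip (a point): point of the dial gauge's plunger, 138 mm above the bench, over the other end slot. Round silver dial (diameter 58 mm, white face towards the robot) on a slim column stand 275 mm high behind the slide. Fixed
- drill_stand: the drill's fixed stand; its column stands on the bench 140 mm behind the bit (slide's +x); origin on the bench straight under the bit; axes as the slide's
- gauge_stand: the dial gauge's fixed stand; its column stands on the bench 140 mm behind the plunger; origin on the bench straight under the plunger; axes as the slide's
- air_hammer: pneumatic chipping hammer lying on its side, 266 mm long and 42 mm high, silver barrel along its x; origin under the barrel, 88 mm from its back end
- cold_chisel: flat steel cold chisel, 180 mm long (along its x), 22 mm wide, 16 mm high, lying on the bench on the robot's side of the slide; origin under its middle
- spanner: steel spanner, 190 mm long (along its x), lying on the bench on the robot's side of the slide; origin under its middle
- oil_bottle: grey plastic oil bottle, diameter 54 mm, 120 mm high, standing behind the slide between the two stands; origin at the centre of its underside
- mallet: hammer, 280 mm long (along its x), lying on the left of the bench; origin under its middle
- grease_tin: closed steel tin, diameter 84 mm, 70 mm high, on the right of the bench; origin at the centre of its underside
- spare_casting: loose casting like the clamped one: flange 92 x 92 x 14 mm with a round boss, 52 mm high in all, on the right of the bench; origin at the centre of its underside

How it is judged:
By the outcome, as a careful person would: the job done as asked, in the order asked, and still so for the second after the job is handed in, with the robot touching nothing.
It also fails if it takes over 45 s, if anything falls off the work surface, if the arm or the gripper's body presses on something with over 40 N, if the wrist force passes 120 N, or if a joint passes its speed limit or range.

## Working session

There is one attempt and no reset: what is moved stays moved. The work goes in short steps, Python scripts to look and compute and a tool call to move; the robot and the scene stay as the last step left them, time stands still between calls to the robot, and variables do not carry over. Pictures are saved under pics/ and viewed, at most 10 in all, crops included, and the job is handed in when it is done.

Besides the shell and the picture viewer there is one more tool, called after "Emit:" by a JSON object that holds its "name" and its "arguments". jog_arm: Moves the arm, as the interface text tells. Its arguments: {"type":"object","properties":{"plan":{"type":"array"},"squeeze":{"type":"number"}},"required":["plan"]}

```bash
mkdir -p pics
cat > h.py <<'E'
import numpy as np, cv2
from bench import status, camera, order
def cloud(c):
    h,w=c['z_map'].shape; v,u=np.mgrid[:h,:w].astype(float)
    return pix(c,u,v,c['z_map'])
def pix(c,u,v,z):
    xd=(np.asarray(u)-c['cx'])/c['fx']; yd=(np.asarray(v)-c['cy'])/c['fy']
    x,y=xd.copy(),yd.copy()
    for _ in range(20):
        s=1+c['k1']*(x*x+y*y); x,y=xd/s,yd/s
    P=np.stack([x*z,y*z,np.asarray(z)*1.],-1); T=c['world_from_camera']
    return P@T[:3,:3].T+T[:3,3]
E
python3 - <<'E'
from h import *
for n in ('top','side'):
    c=camera(n); cv2.imwrite(f'pics/{n}0.png',c['image'][:,:,::-1]); np.save(f'{n}0.npy',c,allow_pickle=True)
    print(n,c['fx'],c['k1'],np.round(c['world_from_camera'],3).tolist())
print(status.read_state())
E
```

```text
top 452.3086463163912 -0.025005869330530707 [[-0.02, -0.989, 0.145, 0.382], [-1.0, 0.018, -0.018, -0.002], [0.015, -0.145, -0.989, 1.442], [0.0, 0.0, 0.0, 1.0]]
side 474.36554530405846 0.030299004020896213 [[-0.954, -0.16, 0.255, 0.079], [-0.301, 0.536, -0.789, 1.459], [-0.011, -0.829, -0.559, 1.168], [0.0, 0.0, 0.0, 1.0]]
{'time': 0.1, 'joint_positions': array([ 1.24240626,  0.33284213, -0.06469415,  1.46082835,  0.02159373,
        1.34991875, -0.08849477]), 'joint_vel': array([-5.04679049e-04, -5.89920850e-04, -7.01286030e-05, -2.49492622e-03,
       -4.25117374e-06,  9.82290177e-04,  6.57666412e-04]), 'joint_torque': array([ 9.93819558e-04, -6.24544716e+01,  2.44159723e-02, -3.90716028e+01,
       -6.15071738e-02,  3.65333073e-02,  2.35732722e-05]), 'ee_pos': array([ 0.1880466 , -0.59568103,  0.22182644]), 'eef_rot': array([ 9.88332808e-01,  1.52308364e-01, -1.25530054e-04, -6.38520330e-04]), 'ft_force': array([ 0.37610155, -0.44545315,  0.82600807]), 'torque': array([-0.02255311,  0.01658625,  0.00773716]), 'grip_force': 0.0, 'width': 0.0871066064177928}
```

View pics/top0.png

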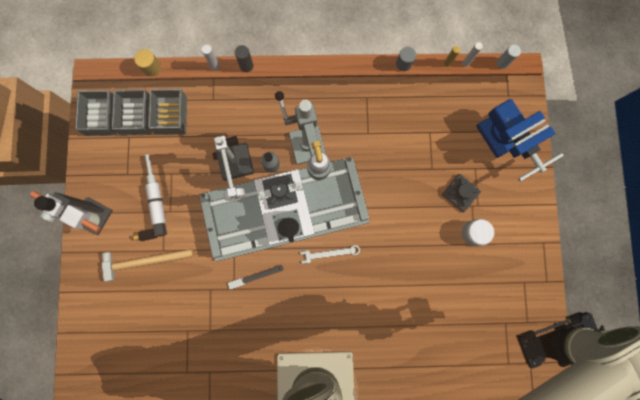

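View pics/side0.png

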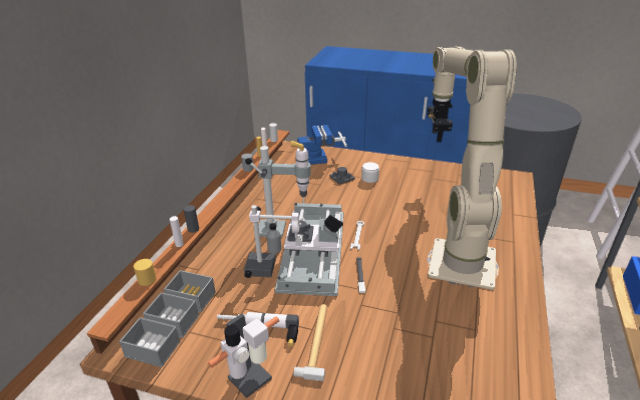

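Top view: the slide is centred near (285,208), with the knob at (289,228), the drill at (318,163) towards world -y, and the gauge at (228,165) towards +y. Next I'll fit the slide pose.

Run:
```python
from h import *
for n in ('top','side'):
    c=np.load(f'{n}0.npy',allow_pickle=True).item(); P=cloud(c); I=c['image'].astype(int)
    ok=c['z_map']>0
    reg=ok&(P[...,0]>.3)&(P[...,0]<.85)&(P[...,1]>-.35)&(P[...,1]<.4)
    m=(reg&(P[...,2]>.009)&(P[...,2]<.023)).astype(np.uint8)
    g=(I.max(-1)-I.min(-1)<40); m&=g.astype(np.uint8)
    m=cv2.morphologyEx(m,cv2.MORPH_OPEN,np.ones((2,2),np.uint8))
    m2=cv2.morphologyEx(m,cv2.MORPH_CLOSE,np.ones((15,15),np.uint8))
    k,lab,st,_=cv2.connectedComponentsWithStats(m2); b=1+np.argmax(st[1:,4])
    q=P[(lab==b)&(m>0)]
    print(n,'base',len(q),cv2.minAreaRect(q[:,:2].astype(np.float32)),np.median(q[:,2]))
    m=reg&(P[...,2]>.067)&(P[...,2]<.078)&(I.min(-1)>120)
    q=P[m]; print(' plate',len(q),cv2.minAreaRect(q[:,:2].astype(np.float32)),np.median(q,0))
    m=reg&(I.max(-1)<60)&(P[...,2]>.10)&(P[...,2]<.2)&(P[...,0]<.6)
    q=P[m]; print(' dark',len(q),q.min(0),q.max(0),np.median(q,0))
s=cv2.imread('pics/top0.png')[130:270,190:380]; a=cv2.resize(s,None,fx=4,fy=4,interpolation=2)
cv2.imwrite('pics/top0c.png',a[:600])
```

```text
top base 2621 ((0.6123684644699097, -0.014526471495628357), (0.42079198360443115, 0.24322545528411865), 21.119144439697266) 0.015601993749616572
 plate 1205 ((0.5591871738433838, 0.08721326291561127), (0.20552748441696167, 0.14017049968242645), 12.993555068969727) [0.54600409 0.08464591 0.07156799]
 dark 305 [0.45279977 0.04452603 0.10155279] [0.58282686 0.10321636 0.16948398] [0.48887467 0.0695492  0.13414295]
side base 1912 ((0.46389782428741455, 0.6745285391807556), (0.3474455773830414, 1.7135579586029053), 14.665559768676758) 0.015649575106407188
 plate 445 ((0.6041504144668579, 0.11201693117618561), (0.31954896450042725, 0.17207050323486328), 24.448843002319336) [0.54736099 0.12948481 0.07175828]
 dark 189 [0.44777868 0.05934381 0.10321891] [0.58497084 0.10384617 0.17067617] [0.48089157 0.07658097 0.13471649]
```

View pics/top0c.png

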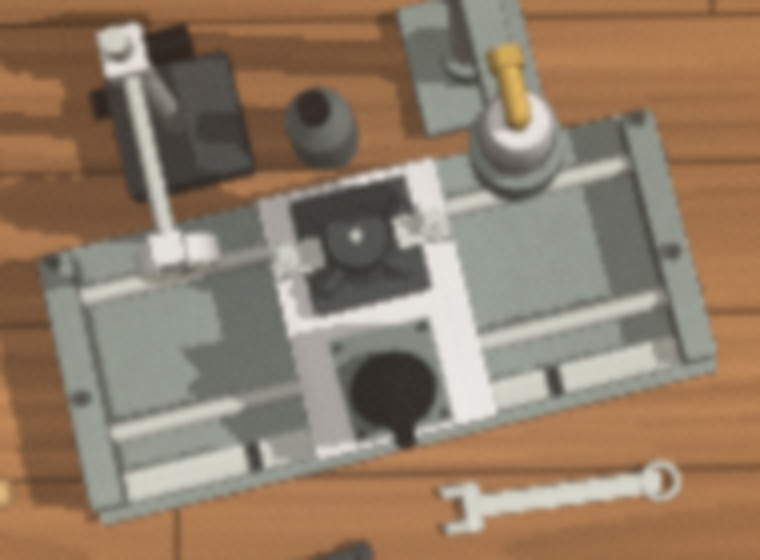

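Run:
```python
from h import *
a=np.radians(13.0); O=np.array([.5592,.0872,0]); R=np.array([[np.cos(a),-np.sin(a),0],[np.sin(a),np.cos(a),0],[0,0,1]])
t=np.radians(35); n=np.array([-np.sin(t),0,np.cos(t)]); u=np.array([np.cos(t),0,np.sin(t)])
for nm in ('top','side'):
    c=np.load(f'{nm}0.npy',allow_pickle=True).item(); P=(cloud(c)-O)@R; I=c['image'].astype(int)
    reg=(c['z_map']>0)&(abs(P[...,1])<.06)&(P[...,0]<.0)&(P[...,0]>-.16)&(P[...,2]>.08)
    q=P[reg]; col=I[reg].max(-1); h=q@n; w=q@u
    print(nm,len(q),'h hist',np.histogram(h,bins=np.arange(.08,.24,.005)))
    hf=np.percentile(h,99)
    m=(col<70)&(h>hf-.004)
    print(' wing top h',np.median(h[m]),'u',w[m].min(),w[m].max(),'y',q[m,1].min(),q[m,1].max(),m.sum())
    m=(col<70)&(h<hf-.02)&(h>hf-.045)
    print(' skirt h',np.median(h[m]),'u',np.percentile(w[m],[1,99]),'y',np.percentile(q[m,1],[1,99]),m.sum())
    b=(c['z_map']>0)&(abs(P[...,2]-.124)<.004)&(abs(P[...,1])<.04)&(P[...,0]>0)&(P[...,0]<.08)
    print(' boss',cv2.minEnclosingCircle(P[b][:,:2].astype(np.float32)))
    g=(c['z_map']>0)&(P[...,2]>.12)&(P[...,2]<.45)&(P[...,1]<-.06)&(abs(P[...,0])<.12)&(P[...,1]>-.25)
    print(' drill',P[g].min(0),P[g].max(0))
    g=(c['z_map']>0)&(P[...,2]>.10)&(P[...,2]<.45)&(P[...,1]>.06)&(abs(P[...,0])<.12)&(P[...,1]<.25)
    print(' gauge',P[g].min(0),P[g].max(0))
```

```text
top 708 h hist (array([  0,   0,   0,   0,   0,   0,   0,   6, 177, 155,   3,  28, 147,
        62,   8,   3,   6,  18,  72,  23,   0,   0,   0,   0,   0,   0,
         0,   0,   0,   0,   0]), array([0.08 , 0.085, 0.09 , 0.095, 0.1  , 0.105, 0.11 , 0.115, 0.12 ,
       0.125, 0.13 , 0.135, 0.14 , 0.145, 0.15 , 0.155, 0.16 , 0.165,
       0.17 , 0.175, 0.18 , 0.185, 0.19 , 0.195, 0.2  , 0.205, 0.21 ,
       0.215, 0.22 , 0.225, 0.23 , 0.235]))
 wing top h 0.17378638179305364 u -0.010846064341399694 0.04628068435931802 y -0.007820573735142373 0.007523991282505996 69
 skirt h 0.1436627061904026 u [-0.01245758  0.0443682 ] y [-0.02725128  0.02880564] 216
 boss ((0.04665486514568329, 0.00019849742238875479), 0.02306322567164898)
 drill [ 0.01634281 -0.15027023  0.18910085] [ 0.119988   -0.08914566  0.41014058]
 gauge [0.03548758 0.06012677 0.10012692] [0.11841254 0.14910294 0.25331452]
side 491 h hist (array([  0,   8,   8,  14,  12,  22,  14,  28,  66, 100,   8,  12,  39,
        33,  19,  21,  16,  25,  29,  15,   1,   0,   0,   0,   0,   0,
         0,   0,   0,   0,   0]), array([0.08 , 0.085, 0.09 , 0.095, 0.1  , 0.105, 0.11 , 0.115, 0.12 ,
       0.125, 0.13 , 0.135, 0.14 , 0.145, 0.15 , 0.155, 0.16 , 0.165,
       0.17 , 0.175, 0.18 , 0.185, 0.19 , 0.195, 0.2  , 0.205, 0.21 ,
       0.215, 0.22 , 0.225, 0.23 , 0.235]))
 wing top h 0.17582444952128112 u -0.017321026809856508 0.04123749640067053 y -0.008046130765892251 0.0117233602196818 22
 skirt h 0.14665645873236627 u [-0.01540838  0.04321417] y [-0.00296337  0.03039266] 103
 boss ((0.04075756296515465, 0.002318110316991806), 0.0231010839343071)
 drill [ 0.0149113  -0.14193001  0.1474673 ] [ 0.11988554 -0.08200851  0.40783463]
 gauge [0.03480521 0.06018721 0.10359302] [0.11972625 0.15087838 0.25217101]
```

```bash
cat >> h.py <<'E'
from scipy.spatial.transform import Rotation as Ro
a=np.radians(13.0); C=np.array([.5592,.0872,0]); S=np.array([[np.cos(a),-np.sin(a),0],[np.sin(a),np.cos(a),0],[0,0,1]])
t=np.radians(35); n=np.array([-np.sin(t),0,np.cos(t)]); u=np.array([np.cos(t),0,np.sin(t)])
T0=np.stack([S@u,-S[:,1],-S@n],1)          # tool axes gripping the locked knob
G=C+S@(.016*u+.1655*n)                      # knob_grip, start
def rel(p,Rm,p0,R0):
    return np.round(np.r_[(Ro.from_matrix(R0).inv()*Ro.from_matrix(Rm)).as_rotvec(),R0.T@(p-p0)*1000],3)
def cur():
    s=status.read_state(); return s['ee_pos'],Ro.from_quat(s['eef_rot']).as_matrix(),s
E
python3 - <<'E'
from h import *
p0,R0,s=cur(); print(G)
print(rel(np.array([.40,-.32,.33]),R0,p0,R0))
print(rel(np.array([.40,-.12,.33]),T0,p0,R0))
print(rel(G+S@n*.07,T0,p0,R0))
E
```

```text
[0.47947659 0.0687944  0.14474689]
[   0.       0.       0.     285.111 -199.22  -107.93 ]
[-2.50000e-02  6.11000e-01  7.60000e-02  3.45324e+02 -3.89941e+02
 -1.07685e+02]
[-2.50000e-02  6.11000e-01  7.60000e-02  4.37933e+02 -5.49047e+02
  2.04290e+01]
```

Emit:
{"name": "jog_arm", "arguments": {"plan": [[0,0,0,45,-30,-30,0],[0,0,0,90,-60,-60,0],[0,0,0,135,-90,-90,0],[0,0,0,180,-120,-108,0],[0,0,0,225,-155,-108,0],[0,0,0,260,-185,-108,0],[0,0.08,0.01,285,-220,-108,0],[-0.005,0.18,0.025,300,-260,-108,0],[-0.01,0.3,0.04,315,-300,-108,0],[-0.02,0.42,0.05,330,-345,-108,0],[-0.025,0.53,0.065,345,-390,-108,0],[-0.025,0.611,0.076,345,-390,-108,0]]}}

```text
time: 1.3
ee_pos: [0.4067, -0.1231, 0.3271]
eef_rot: [0.948, 0.109, 0.296, -0.039]
ft_force: [0.1, -1.1, 1.5]
width: 0.0436
grip_force: 0.0
```

Run:
```python
from h import *
p0,R0,s=cur(); print(p0,s['time'],s['joint_positions'],s['width'])
print(rel(G+S@n*.07,T0,p0,R0))
print(rel(G-S@n*.015,T0,p0,R0))
```

```text
[ 0.40669014 -0.12305871  0.32710398] 1.3 [ 0.78721521 -0.50023692 -0.18010272  2.14138913 -0.59474008  1.13217988
 -0.57186332] 0.043570994960911276
[-1.10000e-02  4.00000e-03 -1.00000e-03 -1.08840e+01 -1.68887e+02
  1.46781e+02]
[-1.10000e-02  4.00000e-03 -1.00000e-03 -1.05850e+01 -1.67920e+02
  2.31775e+02]
```

Emit:
{"name": "jog_arm", "arguments": {"plan": [[0,0,0,0,0,35,0],[0,0,0,0,-20,70,0],[0,0,0,-2,-50,100,0],[0,0,0,-5,-85,130,0],[-0.01,0.004,0,-8,-120,145,0],[-0.011,0.004,0,-11,-150,147,0],[-0.011,0.004,0,-11,-169,147,0],[-0.011,0.004,0,-11,-169,147,0]]}}

```text
time: 2.1
ee_pos: [0.4435, 0.0452, 0.2028]
eef_rot: [0.949, 0.107, 0.296, -0.03]
ft_force: [0.5, -1.2, 0.4]
width: 0.0433
grip_force: 0.0
```

Run:
```python
from h import *
p0,R0,s=cur(); print(p0,s['time'],s['joint_positions'],s['width'])
print(rel(G-S@n*.015,T0,p0,R0))
c=camera('side'); im=c['image'][120:300,250:480,::-1]; cv2.imwrite('pics/s1.png',cv2.resize(im,None,fx=3.3,fy=3.3,interpolation=2))
```

```text
[0.44350123 0.04517577 0.20276297] 2.1 [ 0.1710495  -0.49950748 -0.27407707  2.39539414 -0.31481221  0.64534208
 -1.26228176] 0.04327551178296616
[ 8.0000e-03  8.0000e-03 -0.0000e+00  4.3500e-01 -1.5612e+01  8.5553e+01]
```

View pics/s1.png

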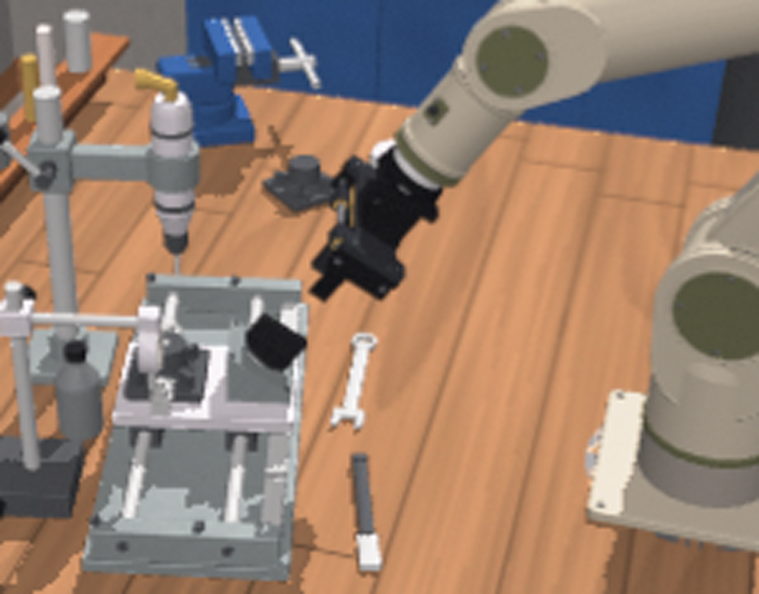

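The side view shows the gripper behind the knob and aligned with its axis, knob wing at (275,340). I'll align sideways, then approach along the axis.

Emit:
{"name": "jog_arm", "arguments": {"plan": [[0.008,0.008,0,0,-8,5,0],[0.008,0.008,0,0,-16,15,0],[0.008,0.008,0,0.5,-16,30,0],[0.008,0.008,0,0.5,-16,40,0],[0.008,0.008,0,0.5,-16,40,0],[0.008,0.008,0,0.5,-16,40,0]]}}

```text
time: 2.75
ee_pos: [0.4628, 0.0641, 0.17]
eef_rot: [0.948, 0.107, 0.299, -0.034]
ft_force: [-0.2, 0.4, -0.1]
width: 0.0434
grip_force: 0.0
```

Run:
```python
from h import *
p0,R0,s=cur(); print(p0,s['time'],s['joint_positions'],s['width'])
print(rel(G-S@n*.015,T0,p0,R0))
```

```text
[0.46278723 0.06405992 0.17003972] 2.75 [ 0.20196967 -0.40070129 -0.36214412  2.40948981 -0.34118053  0.51700719
 -1.27770794] 0.04336748419128845
[ 1.0000e-03  0.0000e+00 -3.0000e-03 -3.0400e-01 -8.9000e-01  4.5656e+01]
```

Emit:
{"name": "jog_arm", "arguments": {"plan": [[0,0,0,0,-1,12,0],[0,0,0,0,-1,24,0],[0,0,0,0,-1,36,0],[0,0,0,0,-1,44,0],[0,0,0,0,-1,45,0],[0,0,0,0,-1,45,0]]}}

```text
time: 3.35
ee_pos: [0.4878, 0.0719, 0.1336]
eef_rot: [0.948, 0.108, 0.299, -0.034]
ft_force: [0.4, 0.2, -0.2]
width: 0.0433
grip_force: 0.0
```

Run:
```python
from h import *
p0,R0,s=cur(); print(p0,s['time'],s['joint_positions'],s['width'],s['ft_force'])
print(rel(G-S@n*.015,T0,p0,R0))
c=camera('side'); im=c['image'][150:270,290:440,::-1]; cv2.imwrite('pics/s2.png',cv2.resize(im,None,fx=5,fy=5,interpolation=2))
```

```text
[0.4877743  0.07188046 0.13362844] 3.35 [ 0.22162398 -0.2621297  -0.41644399  2.4037963  -0.30604569  0.37956234
 -1.30985993] 0.04331800696520085 [ 0.42291478  0.19237607 -0.15599015]
[-0.000e+00 -0.000e+00 -1.000e-03 -8.140e-01  1.141e+00  8.560e-01]
```

View pics/s2.png

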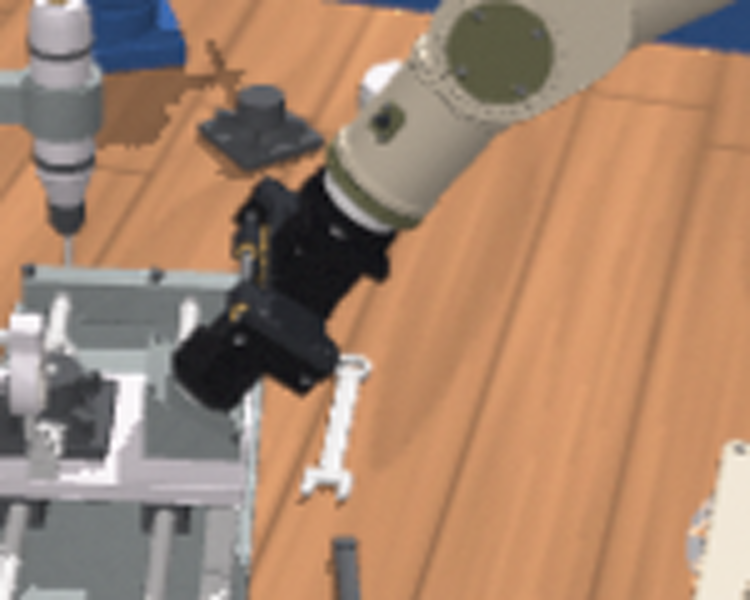

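The fingers straddle the wing at (220,370) without contact. Closing.

Emit:
{"name": "jog_arm", "arguments": {"plan": [[0,0,0,0,1,0,-0.5],[0,0,0,0,1,0,-0.8],[0,0,0,0,1,0,-1],[0,0,0,0,1,0,-1],[0,0,0,0,1,0,-1],[0,0,0,0,1,0,-1]], "squeeze": 40}}

```text
time: 4.0
ee_pos: [0.4882, 0.0708, 0.1336]
eef_rot: [0.947, 0.108, 0.299, -0.034]
ft_force: [-1.9, -5.6, 2.9]
width: 0.0159
grip_force: 40.0
```

Emit:
{"name": "jog_arm", "arguments": {"plan": [[0,0,0,0,0,3,-1],[0,0,0,0,0,6,-1],[0,0,0,0,0,9,-1],[0,0,0,0,0,10,-1],[0,0,0,0,0,10,-1]]}}

```text
time: 4.5
ee_pos: [0.4936, 0.072, 0.126]
eef_rot: [0.948, 0.108, 0.299, -0.034]
ft_force: [-25.5, -9.0, 26.5]
width: 0.0161
grip_force: 40.0
```

Run:
```python
from h import *
p0,R0,s=cur(); print(p0,s['time'],s['joint_positions'],s['width'],'F tool',R0.T@s['ft_force'],R0.T@s['torque'])
print(rel(G-S@n*.015,T0,p0,R0))
```

```text
[0.49360058 0.07198254 0.12603811] 4.5 [ 0.22763119 -0.23052873 -0.4250333   2.40009606 -0.29292922  0.35163434
 -1.31733393] 0.016082604357556374 F tool [ -6.74574274   3.02614455 -37.11233302] [-0.51676518 -2.24480117 -0.05530306]
[ 0.000e+00 -1.000e-03 -0.000e+00 -1.125e+00 -6.800e-02 -8.631e+00]
```

Emit:
{"name": "jog_arm", "arguments": {"plan": [[0,0,-0.1,0,0,-1,-1],[0,0,-0.2,0,0,-1,-1],[0,0,-0.3,0,0,-1,-1],[0,0,-0.4,0,0,-1,-1],[0,0,-0.5,0,0,-1,-1],[0,0,-0.5,0,0,-1,-1]]}}

```text
time: 5.1
ee_pos: [0.4927, 0.0729, 0.1261]
eef_rot: [0.891, 0.341, 0.298, 0.041]
ft_force: [-9.1, -1.1, 8.5]
width: 0.0152
grip_force: 40.0
```

```bash
cat > st.py <<'E'
from h import *
p0,R0,s=cur(); print(p0,s['time'],s['joint_positions'],s['width'],'F tool',R0.T@s['ft_force'],R0.T@s['torque'])
print('rel T0',rel(p0,R0,G-S@n*.015,T0))
E
python3 st.py
```

```text
[0.49269291 0.07289995 0.12605525] 5.1 [ 0.11599088 -0.23112608 -0.326832    2.40575567 -0.22098142  0.35055844
 -0.8812735 ] 0.015205138425781993 F tool [ -1.77457637  -2.14550821 -12.1308882 ] [ 0.62520295 -1.06798936 -0.01588229]
rel T0 [ 1.000e-03  0.000e+00 -5.040e-01  5.840e-01 -1.027e+00  8.227e+00]
```

Emit:
{"name": "jog_arm", "arguments": {"plan": [[0,0,-0.1,0,0,0,-1],[0,0,-0.2,0,0,0,-1],[0,0,-0.3,0,0,0,-1],[0,0,-0.4,0,0,0,-1],[0,0,-0.5,0,0,0,-1],[0,0,-0.56,0,0,0,-1],[0,0,-0.56,0,0,0,-1]]}}

```text
time: 5.8
ee_pos: [0.4916, 0.0734, 0.1252]
eef_rot: [0.762, 0.574, 0.274, 0.121]
ft_force: [-16.0, 1.8, 10.3]
width: 0.0155
grip_force: 40.0
```

```bash
python3 st.py
```

```text
[0.49160874 0.07339916 0.12517096] 5.8 [ 0.00820793 -0.23244427 -0.23112894  2.41148101 -0.14939409  0.35106383
 -0.38977456] 0.015502575326912673 F tool [  1.53094834  -8.3813126  -17.12644849] [2.31459685 0.05035921 0.37063749]
rel T0 [ 3.000e-03 -1.000e-03 -1.063e+00 -6.960e-01 -1.758e+00  8.410e+00]
```

Emit:
{"name": "jog_arm", "arguments": {"plan": [[0,0,0,0,0,-3,-1],[0,0,0,0,0,-6,-1],[0,0,0,0,0,-8.5,-1],[0,0,0,0,0,-8.5,-1]]}}

```text
time: 6.2
ee_pos: [0.4869, 0.0722, 0.1321]
eef_rot: [0.763, 0.573, 0.274, 0.12]
ft_force: [-8.9, 4.3, 3.0]
width: 0.0158
grip_force: 40.0
```

```bash
python3 st.py
python3 - <<'E'
from h import *
p0,R0,s=cur()
print('slide -y in tool', R0.T@(-S[:,1]))
E
```

```text
[0.48690197 0.0722199  0.13212366] 6.2 [ 0.02535672 -0.25890852 -0.24332388  2.41315355 -0.1705751   0.37532988
 -0.37317657] 0.015809683257798753 F tool [ 3.22999253 -7.00615938 -6.85717611] [2.02876589 0.32882605 0.19688519]
rel T0 [ 3.000e-03 -1.000e-03 -1.060e+00 -6.830e-01 -1.667e+00 -6.800e-02]
slide -y in tool [-0.87250574  0.48859948 -0.00207051]
```

Emit:
{"name": "jog_arm", "arguments": {"plan": [[0,0,0,0,0,-1.5,-1],[0,0,0,-4,2.3,-1.5,-1],[0,0,0,-8,4.5,-1.5,-1],[0,0,0,-16,9,-1.5,-1],[0,0,0,-26,14.6,-1.5,-1],[0,0,0,-36,20.2,-1.5,-1],[0,0,0,-46,25.8,-1.5,-1],[0,0,0,-56,31.4,-1.5,-1],[0,0,0,-56,31.4,-1.5,-1]], "squeeze": 55}}

```text
time: 7.1
ee_pos: [0.5013, 0.0078, 0.1328]
eef_rot: [0.764, 0.572, 0.274, 0.121]
ft_force: [6.6, -3.6, -11.3]
width: 0.0155
grip_force: 55.0
```

```bash
python3 st.py
```

```text
[0.50125532 0.00775681 0.13280505] 7.1 [-2.69411248e-02 -2.30565723e-01  8.70031730e-04  2.39326283e+00
 -3.01595135e-01  3.95692121e-01 -6.73707833e-02] 0.015501523919806087 F tool [-5.3168615   0.84575187 12.51504335] [ 0.17167827 -1.54843288  0.19936989]
rel T0 [ 2.0000e-03 -1.0000e-03 -1.0580e+00 -7.1400e-01  6.4372e+01 -9.2200e-01]
```

Emit:
{"name": "jog_arm", "arguments": {"plan": [[0,0,0,-9,5,0.7,-1],[0,0,0,-18,10,0.7,-1],[0,0,0,-27,15,0.7,-1],[0,0,0,-36,20.2,0.7,-1],[0,0,0,-42,23.5,0.7,-1],[0,0,0,-46,25.8,0.7,-1],[0,0,0,-48,26.9,0.7,-1],[0,0,0,-48,26.9,0.7,-1]]}}

```text
time: 7.9
ee_pos: [0.5136, -0.0444, 0.1325]
eef_rot: [0.763, 0.572, 0.275, 0.12]
ft_force: [-7.7, -0.2, 3.5]
width: 0.0158
grip_force: 55.0
```

```bash
cat >> st.py <<'E'
print('F slide',S.T@s['ft_force'])
E
cat > cam.py <<'E'
from h import *
# carriage displacement along slide: plate rect from top
for nm in ('top','side'):
    c=camera(nm); P=(cloud(c)-C)@S; I=c['image'].astype(int); z=c['z_map']>0
    b=z&(abs(P[...,2]-.124)<.004)&(P[...,0]>.015)&(P[...,0]<.08)&(P[...,1]>-.16)&(P[...,1]<.04)
    m=z&(abs(P[...,2]-.072)<.005)&(I.min(-1)>120)&(abs(P[...,0])<.11)&(P[...,1]>-.21)&(P[...,1]<.09)
    q=P[m]; print(nm,'boss',P[b][:,:2].mean(0) if b.any() else None,'plate y',np.percentile(q[:,1],[0,1,99,100]),len(q))
    cv2.imwrite(f'pics/{nm}_l.png',c['image'][:,:,::-1])
E
python3 st.py; python3 cam.py
```

```text
[ 0.51355097 -0.04444385  0.13253223] 7.9 [-0.05773209 -0.18596868  0.18390307  2.35466418 -0.42279564  0.42804791
  0.18670614] 0.01584919340596796 F tool [-0.66989663 -4.38372508 -7.18258904] [ 1.62216539 -0.38837994  0.28432532]
rel T0 [ 3.00000e-03 -1.00000e-03 -1.05900e+00 -6.76000e-01  1.18001e+02
 -5.62000e-01]
F slide [-7.51376474  1.54601149  3.5225815 ]
top boss [ 0.03705813 -0.11735258] plate y [-0.18985956 -0.1889645  -0.05078525 -0.05050716] 904
side boss [ 0.04515171 -0.12036271] plate y [-0.19382333 -0.19065251 -0.04766121 -0.04365944] 328
```

Emit:
{"name": "jog_arm", "arguments": {"plan": [[0,0,0,0,0,0,-0.4],[0,0,0,0,0,0,-0.4],[0,0,0,0,0,0,-0.4]]}}

```text
time: 8.3
ee_pos: [0.515, -0.0449, 0.1338]
eef_rot: [0.763, 0.572, 0.275, 0.122]
ft_force: [0.7, -0.2, 0.5]
width: 0.0249
grip_force: 0.0
```

```bash
python3 st.py; python3 cam.py
```

```text
[ 0.5149624  -0.04488863  0.13382733] 8.3 [-0.05766554 -0.18614464  0.18364461  2.35314053 -0.42242245  0.42598063
  0.18690565] 0.024923024958938486 F tool [ 0.12332047  0.84973187 -0.04784355] [ 0.51511003 -0.22641937 -0.02808911]
rel T0 [-0.00000e+00  1.00000e-03 -1.06000e+00  1.11200e+00  1.18752e+02
 -8.91000e-01]
F slide [ 0.6288189  -0.30775831  0.49941246]
top boss [ 0.03788615 -0.11759455] plate y [-0.18991923 -0.18905825 -0.05076846 -0.0501299 ] 888
side boss [ 0.04687392 -0.11783216] plate y [-0.19499362 -0.19049451 -0.04653974 -0.04161856] 326
```

Emit:
{"name": "jog_arm", "arguments": {"plan": [[0,0,0,-0.9,-0.9,0,-0.4],[0,0,0,-0.9,-0.9,0,-1],[0,0,0,-0.9,-0.9,0,-1],[0,0,0,-0.9,-0.9,0,-1],[0,0,0,-0.9,-0.9,3,-1],[0,0,0,-0.9,-0.9,6,-1],[0,0,0,-0.9,-0.9,8,-1],[0,0,0,-0.9,-0.9,9.3,-1],[0,0,0,-0.9,-0.9,9.3,-1]]}}

```text
time: 9.3
ee_pos: [0.5183, -0.0442, 0.1251]
eef_rot: [0.763, 0.572, 0.275, 0.121]
ft_force: [-12.8, -0.4, 9.0]
width: 0.0158
grip_force: 55.0
```

```bash
python3 st.py
```

```text
[ 0.5182769  -0.04423506  0.12507266] 9.3 [-0.07163296 -0.16182438  0.19666072  2.35464033 -0.45107138  0.40497817
  0.21499589] 0.01583777243024993 F tool [ -0.30844455  -5.72090849 -14.6213724 ] [ 1.78682824 -0.37295549  0.14126975]
rel T0 [ 2.00000e-03  0.00000e+00 -1.05900e+00 -1.14400e+00  1.18861e+02
  8.21700e+00]
F slide [-12.59214671   2.50899683   9.04163918]
```

Emit:
{"name": "jog_arm", "arguments": {"plan": [[0,0,0.1,0,0,0,-1],[0,0,0.2,0,0,0,-1],[0,0,0.3,0,0,0,-1],[0,0,0.4,0,0,0,-1],[0,0,0.5,0,0,0,-1],[0,0,0.6,0,0,0,-1],[0,0,0.7,0,0,0,-1],[0,0,0.8,0,0,0,-1],[0,0,0.9,0,0,0,-1],[0,0,1.0,0,0,0,-1],[0,0,1.07,0,0,0,-1],[0,0,1.07,0,0,0,-1]]}}

```text
time: 10.5
ee_pos: [0.5193, -0.0456, 0.126]
eef_rot: [0.948, 0.102, 0.299, -0.035]
ft_force: [-8.6, -5.0, 8.5]
width: 0.0156
grip_force: 55.0
```

```bash
python3 st.py
```

```text
[ 0.51931521 -0.04555748  0.12600725] 10.5 [ 0.09858556 -0.14767707  0.03685696  2.34593517 -0.51811103  0.41117401
 -0.79895642] 0.015621082016849005 F tool [ -2.87010265   3.02941047 -12.38955332] [-0.74809102 -1.28056044 -0.41371393]
rel T0 [-1.00000e-03  2.00000e-03  1.30000e-02 -2.30000e-02  1.20383e+02
  7.86100e+00]
F slide [-9.50556837 -2.97596982  8.46779913]
```

Back at the locked stop. Let it rise, then open and retreat along the axis.

Emit:
{"name": "jog_arm", "arguments": {"plan": [[0,0,0,0,0,-3,-1],[0,0,0,0,0,-6,-1],[0,0,0,0,0,-8.5,-1],[0,0,0,0,0,-9,-1],[0,0,0,0,0,-9,-0.2],[0,0,0,0,0,-9,0],[0,0,0,0,0,-9,0]]}}

```text
time: 11.2
ee_pos: [0.5139, -0.0451, 0.1325]
eef_rot: [0.948, 0.103, 0.299, -0.036]
ft_force: [-0.4, -0.6, -0.2]
width: 0.0322
grip_force: 0.0
```

```bash
python3 st.py
```

```text
[ 0.51388409 -0.04505784  0.13249388] 11.2 [ 0.10691865 -0.17136694  0.03123031  2.3484204  -0.49962995  0.43363661
 -0.81480639] 0.03223326683926155 F tool [-0.553734    0.47616104 -0.09064776] [-0.00747021 -0.65971456 -0.02551428]
rel T0 [ 1.00000e-03  0.00000e+00  1.00000e-02 -5.45000e-01  1.18674e+02
 -4.23000e-01]
F slide [-0.50908721 -0.47075066 -0.24655976]
```

Emit:
{"name": "jog_arm", "arguments": {"plan": [[0,0,0,0,0,-15,0],[0,0,0,0,0,-35,0],[0,0,0,0,0,-60,0],[0,0,0,-20,0,-85,0],[0,0,0,-40,0,-100,0],[0,0,0,-40,0,-100,0]]}}

```text
time: 11.8
ee_pos: [0.4258, -0.0663, 0.1937]
eef_rot: [0.948, 0.103, 0.301, -0.035]
ft_force: [1.2, 1.1, 0.4]
width: 0.0436
grip_force: 0.0
```

```bash
python3 st.py
python3 - <<'E'
from h import *
for nm in ('top','side'):
    c=camera(nm); P=(cloud(c)-C)@S; I=c['image'].astype(int)
    P=P+[0,.12,0]
    reg=(c['z_map']>0)&(abs(P[...,1])<.06)&(P[...,0]<.0)&(P[...,0]>-.13)&(P[...,2]>.08)&(P[...,2]<.18)
    q=P[reg]; col=I[reg].max(-1); h=q@n; w=q@u
    m=(col<70)&(h>.160)&(h<.182)&(abs(w-.016)<.045)
    if m.sum()>5: print(nm,m.sum(),'wing h',np.median(h[m]),np.percentile(w[m],[0,100]),np.percentile(q[m,1],[0,100]),'line',cv2.minAreaRect(np.stack([w[m],q[m,1]],1).astype(np.float32)))
    cv2.imwrite(f'pics/{nm}_e.png',c['image'][:,:,::-1])
a=cv2.imread('pics/top_e.png')[120:270,190:390]; b=cv2.imread('pics/side_e.png')[150:300,240:440]
cv2.imwrite('pics/e.png',np.hstack([cv2.resize(x,(400,300),interpolation=2) for x in (a,b)]))
E
```

```text
[ 0.42582082 -0.06627388  0.19370142] 11.8 [ 0.32155358 -0.47878805 -0.03675924  2.41563428 -0.47460377  0.70729435
 -0.78440708] 0.04359399989524435 F tool [ 1.31986321 -0.78747013  0.48024658] [-0.0068698  -0.71509109 -0.01189205]
rel T0 [-2.00000e-03  4.00000e-03  1.00000e-02 -3.96350e+01  1.19537e+02
 -1.02516e+02]
F slide [1.36232812 0.77324108 0.37275353]
top 104 wing h 0.17262562765198552 [-0.01168485  0.04668318] [-0.00746363  0.00810192] line ((0.017501255497336388, 0.0002909805625677109), (0.05836158245801926, 0.015546318143606186), 0.09813069552183151)
side 68 wing h 0.17047271170166114 [-0.01739478  0.04274026] [-0.00771316  0.01323088] line ((0.012693013995885849, 0.002832304686307907), (0.06014178320765495, 0.020910322666168213), 0.36363446712493896)
```

View pics/e.png

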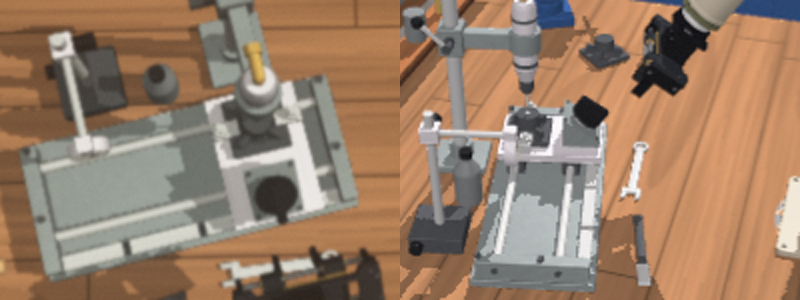

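The boss at (258,115) in the left half sits under the bit. The wing is aligned with the slope (0.1°) and back to its original height, so the knob is up, and the robot is clear.

```bash
python3 -c "
from bench import order; print(order.close_job())"
```

```text
the job is handed in; nothing more can be done
None
```

The job is handed in: the casting is under the drill bit at the drill's slot, the knob is turned back to locked and sprung up, and the arm is clear; joint 2 briefly read -0.5002 rad against its -0.5 limit on the way in, and the judge's verdict was not shown.

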